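# Stand the pasta fork and the spoon in their vessels, leaning in the lip

### The arm

A 6-joint arm with a two-finger parallel gripper is mounted at the origin on the work surface. World frame = base frame: x ahead of the robot, y to its left, z up, the work surface at z = 0. Lengths are in mm, angles in rad, forces in N, time in s.
With the tool pointing down it reaches from about 250 to 800 mm from the base axis. Payload 8.5 kg.
Tool frame: the origin (TCP) lies between the finger pads; the fingertips stand ctrl.tcp_to_tips ahead of it and the grasp point (between the pads) lies 8 mm behind it (ctrl.tcp_to_tips is the distance from the TCP to the fingertips, in mm); z points along the fingers, y is the direction in which the jaws open and shut (so a half turn about z gives the same grasp; the last joint's range is limited). The gripper opens to 85 mm and grips with 20 to 120 N. Pads are 22 mm wide; open, the fingers measure 114 mm over their backs; the gripper's body (76 mm by 85 mm) begins 54 mm behind the grasp point. The pads swing forward as they close: fully open they stand 13 mm farther back than shut.
Start: joints at [1.144, 0.238, -0.013, 1.319, 0, 1.571], TCP at [217.309, 477.867, 242.276] pointing down, gripper open.
Joint ranges: [-2.66, 2.66], [-1.03, 1.9], [-1.14, 1.46], [-1.82, 2.27], [-1.45, 1.34], [-3.14, 3.14]. Speed limits (rad/s): [2.22, 2.22, 2.79, 3.14, 3.14, 3.14].

### API

Orientations are given as a unit quaternion [w, x, y, z].
In Python, from rig import telemetry, imaging, ticket, ctrl gives the robot as it stands.
- The arm moves only by the shell command python3 -m jog 'ROWS' [OPENING] [FORCE]. ROWS is JSON, a list of rows, each a list of 6 numbers: the shift along the world's x, y, z in mm, then the turn, a rotation vector about the world's x, y, z in degrees. A call has 1 to 12 rows; each row is the pose to reach, as a shift and turn from the pose commanded when the call began; what a row does not reach only later rows make up. A row lasts 1/8 s, in which the tool goes at most 62.5 mm and 10.7 degrees, less where a joint would pass 70% of its speed; a pose out of reach is approached as far as the arm can. A call with a gripper value outside its range is refused whole. OPENING is the finger opening in mm, from 0 to 85.4, set as the call begins (- or left out, the last holds). The fingers move at their own pace and stop on an object; FORCE is the grip in N (left out, the last holds). Time passes only in rows, so rows that repeat a pose let the fingers close. It gives the time, the measured TCP pose, the force and the opening at its end, in the units of the state.
- telemetry.get_state(): the state, without advancing time (a new reading comes with each control period).
- imaging.grab_frame(name): name is "scene" or "top" or "wrist"; returns a dict with "image" (400x640x3 uint8, red, green, blue), "fovy" (degrees; the focal length in pixels is half the picture's height over the tangent of half this angle, whatever the lens; pixels are square), "cx", "cy" (the principal point, pixels), "k1" (the pictures are not rectified: a ray, as slopes to the right and down, at radius r is drawn at 1 + k1 r^2 times it, then the intrinsics apply), "rvec" (rotation vector, rad) and "tvec" (3), from world to camera coordinates, as OpenCV has them. Camera axes: x right, y down, z forward; pixel columns grow to the right and rows downward; lengths in mm; the calibration is good to about 2 mm. A picture is of the moment at which its call begins. There is no depth.
- ticket.finish_job(): hands the job in, once; it reports no verdict.
The state is a dict: "clock": time; "joint_positions": joint angles; "qd": joint speeds; "tau": joint torques, N m; "eef_pos": TCP position; "tcp_rot": TCP orientation; "force": force on the tool from outside, world axes, zero at the start; "torque": the same for the moment, N m; "grip_width": finger opening in mm.
Only numpy, scipy, OpenCV 4.12 (cv2) and the standard library are available. Lean on these libraries where they do the work, as an engineer would, in place of code of your own. Each camera call takes 0.05 s, during which the arm holds its last target.

### The job

Take the wooden pasta fork and the blue ceramic spoon out of the rest under the drying tree and lower each, head down, into its own vessel: the fork into the glass jug so that its handle leans in the pouring lip, the spoon into the cream crock so that its handle leans in the notch marked blue. Lower them in gently instead of dropping them, do not bump the tree, and leave the jug, the crock, the pepper mill, the oil bottle and the strainer ladle standing or lying where they are.

Things in the scene. Friction and masses are not known exactly. Their poses are not given: they have to be found in the camera images.
- fork_mid (a point): Light brown wooden pasta fork, small pegs on its head, 60 g, 200 mm long: flat head 30 mm wide (y), 14 mm thick (x), 55 mm long (z) at the lower end, tapering till 82 mm into a round shaft 14 mm thick to the top end. Starts head down in the rest, its top leaning 35 deg from vertical to the rest's -x side. Point: on the axis, 100 mm from either end; z runs from head to top.
- fork_foot (a point): Pasta fork: centre of the end face of the head (the lower end). Same axes as fork_mid.
- fork_top (a point): Pasta fork: the top end of the shaft, 200 mm from fork_foot. Same axes as fork_mid.
- spoon_mid (a point): Blue ceramic spoon, 90 g, 200 mm long: flat head 30 mm wide (y), 14 mm thick (x), 55 mm long (z) at the lower end, tapering till 82 mm into a round shaft 14 mm thick to the top end. Starts head down in the rest, its top leaning 35 deg from vertical to the rest's -x side. Point: on the axis, 100 mm from either end; z runs from head to top.
- spoon_foot (a point): Spoon: centre of the end face of the head (the lower end). Same axes as spoon_mid.
- spoon_top (a point): Spoon: the top end of the shaft, 200 mm from spoon_foot. Same axes as spoon_mid.
- jug: Clear glass measuring jug, 0.55 kg: loose, straight-sided, round and deep, inner radius 40 mm, outer radius 45 mm, 115 mm high, inner floor 8 mm above the underside. Origin: centre of the underside, z up. A handle on its +x side reaches 81 mm from the axis. On its -x side the rim has the pouring lip (see jug_lip).
- jug_lip (a point): Pouring lip of the jug: a gap in the rim 26 mm wide and 10 mm deep. Point: middle of its bottom, 42 mm from the jug's axis on its -x side, 105 mm above its underside. A short tongue outside stands out 15 mm. A utensil with its head against the far side of the floor leans in it about 35 deg from vertical.
- crock: Cream ceramic crock without handle, 0.65 kg: loose, straight-sided, round and deep, inner radius 40 mm, outer radius 45 mm, 115 mm high, inner floor 8 mm above the underside. Origin: centre of the underside, z up. On its -x side the rim has a notch (see crock_lip).
- crock_lip (a point): Notch of the crock: a gap in the rim 26 mm wide and 10 mm deep. Point: middle of its bottom, 42 mm from the crock's axis on its -x side, 105 mm above its underside. A blue stripe runs down the outside below it. A utensil with its head against the far side of the floor leans in it about 35 deg from vertical.
- rest: Fixed wooden tray 150 x 200 mm, 10 mm thick; a stop 32 mm high behind the heads. A 12 mm steel bar along y, 84 mm up and 66 mm to -x of the heads, has two V dips 44 mm wide, 8 mm deep, in which the shafts lie: lift the shaft a little off the bar so that the head passes. Origin: on the counter midway between the heads, z up; the utensils stand at y = +45 and -45 mm, in either order.
- tree: Fixed lime green pasta drying tree: foot 110 mm wide, post 22 mm thick, 431 mm high; level 10 mm arms: 12 of 215 mm at 295 mm height (every 30 deg, from 15 deg off its x), 8 of 130 mm at 375 mm. Origin: foot centre, 110 mm to +x of the rest's, same axes. Tips of two low arms hang above the handles in the rest: a gripper must come in tilted along the shaft from the rest's -x side.
- mill: Dark wooden pepper mill standing beside the rest, 52 mm in diameter, 152 mm high, loose. Origin: centre of the underside.
- oil: Green glass oil bottle with black cap standing beside the rest, 52 mm in diameter, 170 mm high, loose. Origin: centre of the underside.
- ladle: Steel strainer ladle lying on the counter between the rest and the robot, loose: bowl 72 mm in diameter and 22 mm high at its -y end, handle along y, about 230 mm overall. Origin: on the counter, 75 mm from the bowl's centre.
There are look-alikes about, which are no part of the job. Leave any purple look-alike of the jug alone. There is more than one size of the part that bears fork_mid; the job needs the smaller.

How it is judged (in metres and radians):
At the end, for the whole second after the job is handed in: Fork in jug and spoon in crock, head down (head end under 35 mm above the vessel's underside), top over 50 mm out from the vessel's axis on the lip or notch side and within 30 mm of its direction, at rest; both vessels upright, moved under 40 mm (horizontal distance between fork_foot and jug below 0.045 m and z of fork_foot in the frame of jug between 0 and 0.035 m and x of fork_top in the frame of jug below -0.05 m and y of fork_top in the frame of jug between -0.03 and 0.03 m and linear speed of each of fork, spoon below 0.03 m/s and distance of each of jug, crock from where it was at the start of the episode below 0.04 m and angle between each of jug, crock's own z axis and vertical below 0.08 rad and horizontal distance between spoon_foot and crock below 0.045 m and z of spoon_foot in the frame of crock between 0 and 0.035 m and x of spoon_top in the frame of crock below -0.05 m and y of spoon_top in the frame of crock between -0.03 and 0.03 m); the robot touches nothing.
It fails at once if the fork is dropped into the jug (it moves faster than 0.8 m/s inside the jug) (horizontal distance between fork_foot and jug below 0.05 m and z of fork_foot in the frame of jug between -0.01 and 0.08 m and linear speed of fork above 0.8 m/s).
It fails at once if the spoon is dropped into the crock (it moves faster than 0.8 m/s inside the crock) (horizontal distance between spoon_foot and crock below 0.05 m and z of spoon_foot in the frame of crock between -0.01 and 0.08 m and linear speed of spoon above 0.8 m/s).
It fails at once if the drying tree is bumped with more than 8 N (contact force between anything else and tree above 8 N).
It fails at once if jug or crock is tipped by more than 20 degrees or shoved by more than 60 mm (angle between any of jug, crock's own z axis and vertical above 0.35 rad or distance of any of jug, crock from where it was at the start of the episode above 0.06 m).
It fails at once if pepper mill, oil bottle or ladle is displaced by more than 30 mm or knocked over (distance of any of mill, oil, ladle from where it was at the start of the episode above 0.03 m or angle between any of mill, oil's own z axis and vertical above 0.4 rad).
It also fails if it takes over 64 s, if anything falls off the work surface, if the arm or the gripper's body presses on something with over 40 N, if the wrist force passes 120 N, or if a joint passes its speed limit or range.

## Working session

There is one attempt and no reset: what is moved stays moved. The work goes in short steps, Python scripts to look and compute and a shell command to move; the robot and the scene stay as the last step left them, time stands still between calls to the robot, and variables do not carry over. Pictures are saved under pics/ and viewed, and the job is handed in when it is done.

```bash
ls; mkdir -p pics
cat > h.py <<'E'
import numpy as np, cv2
from rig import telemetry, imaging, ticket, ctrl
def grab(n,fn=None):
    f=imaging.grab_frame(n)
    if fn: cv2.imwrite('pics/'+fn,f['image'][:,:,::-1]); np.save('pics/'+fn+'.npy',np.array(f,dtype=object),allow_pickle=True)
    return f
def load(fn): return np.load('pics/'+fn+'.npy',allow_pickle=True).item()
def KD(f):
    h=f['image'].shape[0]; fl=h/2/np.tan(np.radians(f['fovy'])/2)
    return np.array([[fl,0,f['cx']],[0,fl,f['cy']],[0,0,1.]]),np.array([f['k1'],0,0,0,0.])
def ray(f,uv):
    K,D=KD(f); p=cv2.undistortPoints(np.array(uv,float).reshape(-1,1,2),K,D).reshape(-1,2)
    R=cv2.Rodrigues(np.array(f['rvec'],float))[0]; t=np.array(f['tvec'],float)
    d=np.c_[p,np.ones(len(p))]@R; d/=np.linalg.norm(d,axis=1)[:,None]
    return -R.T@t,d
def onz(f,uv,z):
    o,d=ray(f,uv); return o+d*((z-o[2])/d[:,2])[:,None]
def proj(f,P):
    K,D=KD(f); return cv2.projectPoints(np.array(P,float).reshape(-1,3),np.array(f['rvec'],float),np.array(f['tvec'],float),K,D)[0].reshape(-1,2)
def tri(obs):
    A=np.zeros((3,3));b=np.zeros(3);L=[]
    for f,uv in obs:
        o,d=ray(f,[uv]);d=d[0];M=np.eye(3)-np.outer(d,d);A+=M;b+=M@o;L.append((o,M))
    x=np.linalg.solve(A,b); return x,[float(np.linalg.norm(M@(x-o))) for o,M in L]
E
python3 - <<'E'
from h import *
for n in ['scene','top','wrist']:
    f=grab(n,n+'0.png'); print(n,f['fovy'],f['cx'],f['cy'],f['k1'],ray(f,[[320,200]]))
print(telemetry.get_state(),ctrl.tcp_to_tips)
E
```

```text
pics
scene 42.738288493207044 315.392428705467 199.12411137711405 -0.132546357593487 (array([ 746.38398933,  948.48193586, 1259.03673148]), array([[-0.14338391, -0.6417683 , -0.75337541]]))
top 52.87588639004155 325.284431210583 206.819040584994 0.0050894404414503 (array([ 382.24662851,   -8.60229723, 1256.64568206]), array([[ 0.17387033,  0.02115863, -0.98454122]]))
wrist 68.45820414519449 320.11306821148935 199.018780274691 -0.05073566331192751 (array([147.36084466, 510.53949049, 373.20489013]), array([[ 0.27747614, -0.12803636, -0.95216264]]))
{'clock': 0.15, 'joint_positions': array([ 1.14399287e+00,  2.38643584e-01, -1.40340022e-02,  1.31918729e+00,
       -1.39532205e-06,  1.57077432e+00]), 'qd': array([-8.39888956e-04, -1.85865595e-03,  1.65364734e-03, -9.36565995e-05,
       -1.68377869e-03, -9.85531646e-04]), 'tau': array([ 8.39889726e-04, -5.39078450e+01,  3.46597695e+01,  1.43888543e-02,
       -1.03326440e-05,  1.54268374e-06]), 'eef_pos': array([217.21150493, 477.64118965, 241.8353354 ]), 'tcp_rot': array([-1.12475285e-04,  2.11774896e-01,  9.77318325e-01, -5.22300140e-04]), 'force': array([-1.0024988 , -1.0815715 , -1.02864258]), 'torque': array([-0.0538106 ,  0.02446548,  0.05377702]), 'grip_width': 85.10037589364957} 11.0
```

View pics/scene0.png

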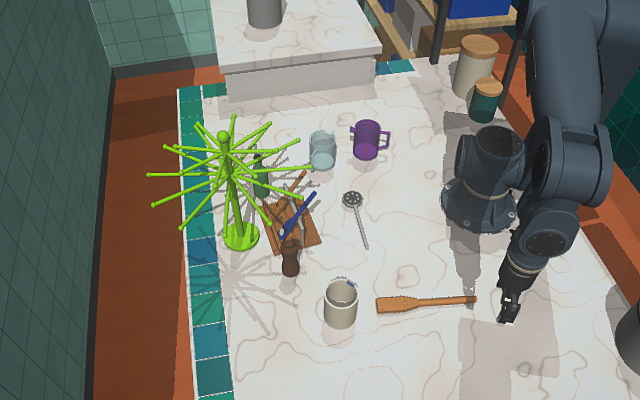

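View pics/top0.png

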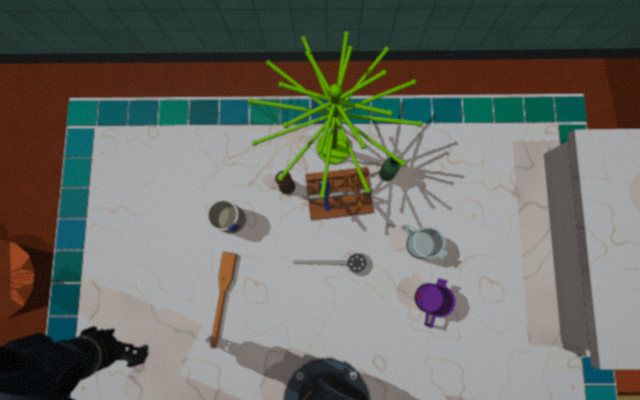

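View pics/wrist0.png

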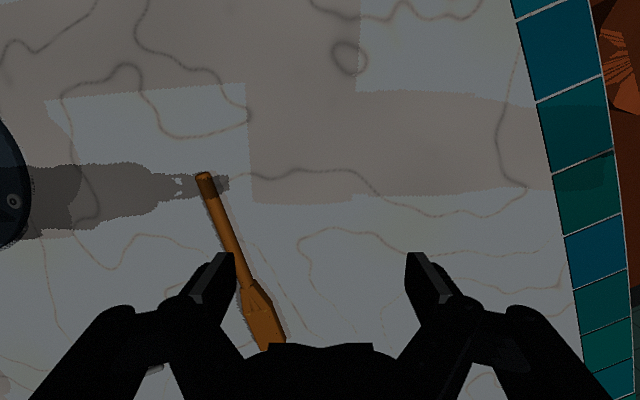

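The top view shows the crock at (227,216), the jug at (425,243), the rest near (340,193) and the large fork lying at (222,300). The scene view shows the blue spoon at (300,210) and the small fork at (295,190). I'll zoom in next.

Run:
```python
from h import *
a=cv2.imread('pics/top0.png')[140:280,190:470]; b=cv2.imread('pics/scene0.png')[110:340,200:420]
cv2.imwrite('pics/topz.png',cv2.resize(a,None,fx=2.85,fy=2.85,interpolation=cv2.INTER_CUBIC))
cv2.imwrite('pics/scz.png',cv2.resize(b,None,fx=2.6,fy=2.6,interpolation=cv2.INTER_CUBIC))
```

```text
(no output)
```

View pics/topz.png

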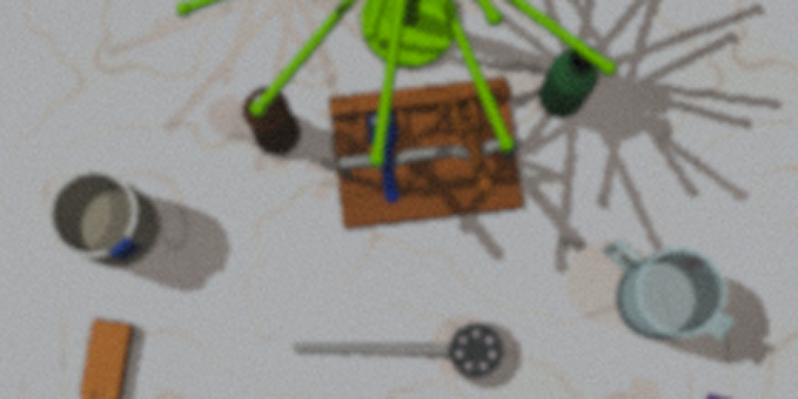

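View pics/scz.png

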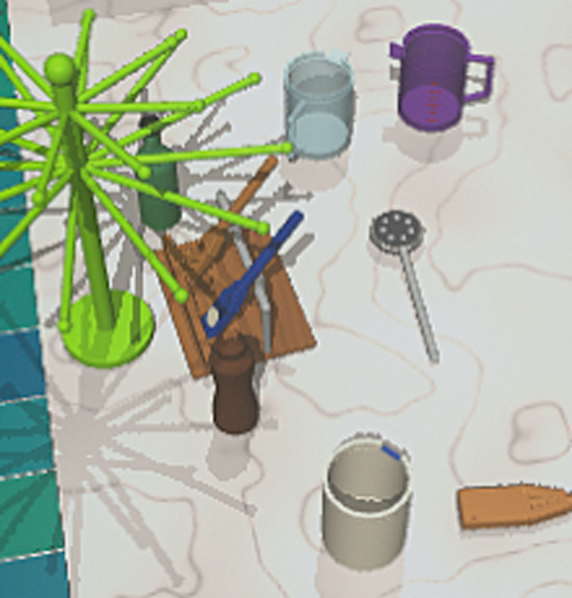

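Run:
```python
from h import *
np.set_printoptions(precision=1,suppress=True)
t=load('top0.png');s=load('scene0.png')
z=lambda u,v:[190+u/2.85,140+v/2.85]
zs=lambda u,v:[200+u/2.6,110+v/2.6]
print('rest corners z10',onz(t,[z(330,98),z(508,78),z(522,207),z(345,227)],10))
print('crock rim c',onz(t,[z(97,215),z(122,247)],115),'jug rim',onz(t,[z(668,292),z(722,322),z(618,252)],115))
print('spoon top',tri([(t,z(391,198)),(s,zs(297,215))]))
print('post top',tri([(t,[336,90]),(s,[224,136])]))
print('lowarm tips',tri([(t,z(376,158)),(s,zs(182,297))]),tri([(t,z(376,158)),(s,zs(265,229))]),tri([(t,z(507,145)),(s,zs(265,229))]),tri([(t,z(507,145)),(s,zs(290,148))]))
print('ladle bowl',onz(t,[z(475,350),z(296,347)],15))
print('mill,oil', onz(t,[z(262,105)],152),onz(t,[z(578,62)],170))
print('fork top scene at z~', onz(s,[zs(270,162)],165), 'spoon chk',onz(s,[zs(297,215)],165))
print('crock s',onz(s,[zs(370,475)],115),onz(s,[zs(320,75)],115))
```

```text
rest corners z10 [[ 685.4   63.2   10. ]
 [ 706.9 -135.8   10. ]
 [ 561.2 -148.    10. ]
 [ 540.3   46.3   10. ]]
crock rim c [[540.6 291.5 115. ]
 [508.1 265.3 115. ]] jug rim [[ 460.1 -278.9  115. ]
 [ 430.3 -330.7  115. ]
 [ 500.2 -230.9  115. ]]
spoon top (array([548.6,  -5.4, 174.2]), [1.6018509562807772, 1.6018509562809062])
post top (array([775.1, -25.9, 417.4]), [2.24646567075333, 2.2464656707533583])
lowarm tips (array([647.7,   0.5,  53.2]), [39.69695377058254, 39.696953770582454]) (array([587.2,   8.8, 176. ]), [1.5389895811257888, 1.5389895811255985]) (array([ 595.3, -116.7,   52. ]), [28.895419461724927, 28.895419461724867]) (array([ 565.9, -101.9,  199.7]), [28.870644182203204, 28.87064418220321])
ladle bowl [[406.  -93.4  15. ]
 [410.1  98.6  15. ]]
mill,oil [[644.2 122.2 152. ]] [[ 680.8 -188.   170. ]]
fork top scene at z~ [[ 561.7 -100.8  165. ]] spoon chk [[548.4 -14.3 165. ]]
crock s [[540.4 295.5 115. ]] [[ 460.7 -287.5  115. ]]
```

```bash
cat >> h.py <<'E'
from scipy.spatial.transform import Rotation as Ro
np.set_printoptions(precision=2,suppress=True)
def Rt(head,tilt):
    # tool pointing down, tool x opposite heading, then tilted so z points toward heading
    h=np.radians(head); c,s=np.cos(h),np.sin(h)
    R0=np.array([[-c,-s,0],[-s,c,0],[0,0,-1.]])  # columns placeholder
    x=np.array([-c,-s,0]); z=np.array([0,0,-1.]); y=np.cross(z,x)
    return Ro.from_rotvec(np.radians(tilt)*np.array([s,-c,0]))*Ro.from_matrix(np.c_[x,y,z])
def cur():
    s=telemetry.get_state(); q=s['tcp_rot']; return s,Ro.from_quat([q[1],q[2],q[3],q[0]])
def go(p,head,tilt):
    s,R=cur(); T=Rt(head,tilt)
    print('shift',np.array(p)-s['eef_pos'],'turn',np.degrees((T*R.inv()).as_rotvec()))
E
python3 -c "
from h import *
go([400,-40,360],6,25)"
```

```text
shift [ 182.79 -517.64  118.16] turn [ -4.   -24.98  29.98]
```

```bash
python3 -m jog '[[30,-60,60,-1,-6,7],[183,-518,118,-4,-25,30],[183,-518,118,-4,-25,30],[183,-518,118,-4,-25,30],[183,-518,118,-4,-25,30],[183,-518,118,-4,-25,30],[183,-518,118,-4,-25,30],[183,-518,118,-4,-25,30],[183,-518,118,-4,-25,30],[183,-518,118,-4,-25,30],[183,-518,118,-4,-25,30],[183,-518,118,-4,-25,30]]' 85; python3 -c "
from h import *
grab('wrist','w1.png');s,R=cur();print(s['joint_positions'],s['eef_pos'])"
```

```text
clock: 1.65
eef_pos: [399.9, -40.5, 359.8]
tcp_rot: [0.216, -0.05, 0.975, 0.012]
force: [-0.9, 0.4, 0.1]
grip_width: 84.8
[-0.19 -0.31 -0.33  1.12  0.12 -0.27] [399.87 -39.56 359.84]
```

View pics/w1.png

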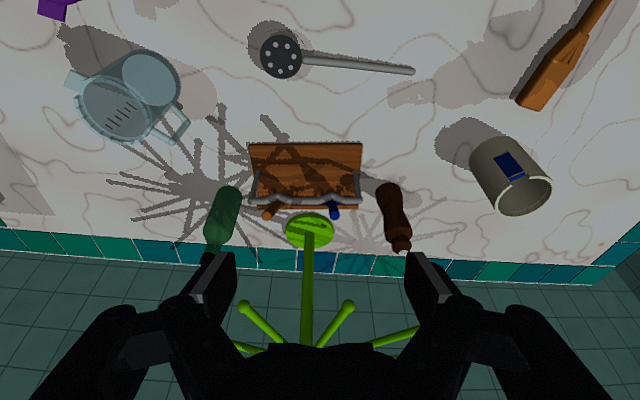

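The upside-down wrist view shows the spoon top at (333,208), the fork top at (272,210), the crock notch with its stripe at (519,176), the jug lip at (73,80) and the jug handle at (172,125). I'll take a second view from about 200 mm to the side.

```bash
python3 -m jog '[[0,-60,0,0,0,0],[0,-120,-10,0,0,0],[0,-160,-30,0,0,0],[0,-180,-30,0,0,0],[0,-180,-30,0,0,0],[0,-180,-30,0,0,0]]'; python3 -c "
from h import *
grab('wrist','w2.png');s,R=cur();print(s['joint_positions'],s['eef_pos'])
a=cv2.imread('pics/w1.png')
cv2.imwrite('pics/w1z.png',cv2.resize(a[130:260,180:440],None,fx=3,fy=3,interpolation=cv2.INTER_CUBIC))
a=cv2.imread('pics/w2.png')
cv2.imwrite('pics/w2a.png',a)
"
```

```text
clock: 2.45
eef_pos: [400.7, -218.3, 330.3]
tcp_rot: [0.216, -0.053, 0.975, 0.012]
force: [0.6, 0.6, 0.7]
grip_width: 85.1
[-0.7  -0.14 -0.28  1.12  0.31 -0.76] [ 400.71 -218.31  330.5 ]
```

View pics/w1z.png

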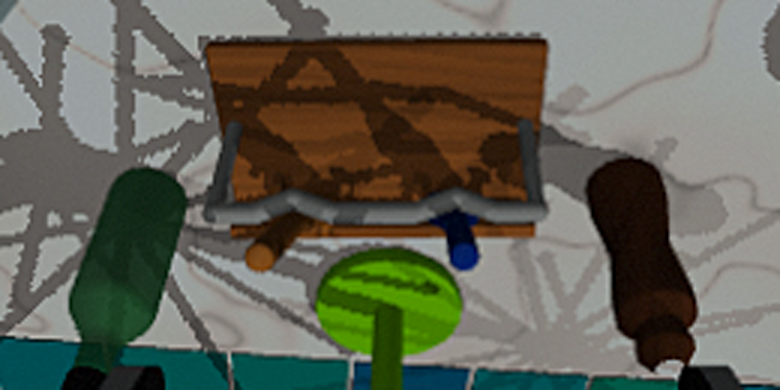

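View pics/w2.png

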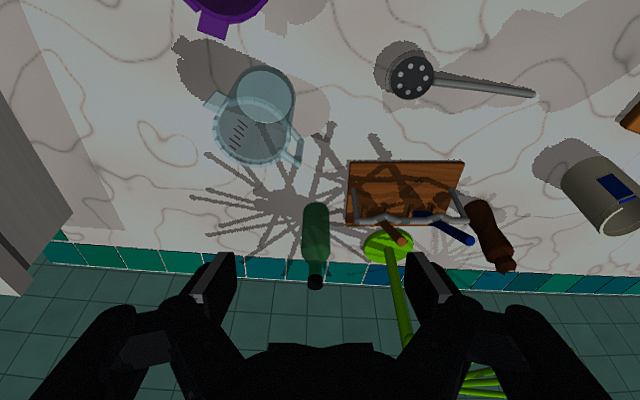

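```bash
python3 -c "
from h import *
a=cv2.imread('pics/w2.png')
cv2.imwrite('pics/w2z.png',np.vstack([cv2.resize(a[150:260,340:500],None,fx=5,fy=5,interpolation=cv2.INTER_CUBIC)]))
b=cv2.imread('pics/w1.png')
cv2.imwrite('pics/jugs.png',np.hstack([cv2.resize(a[50:180,190:320],None,fx=3,fy=3,interpolation=cv2.INTER_CUBIC),cv2.resize(b[30:160,60:190],None,fx=3,fy=3,interpolation=cv2.INTER_CUBIC)]))
cv2.imwrite('pics/crock.png',cv2.resize(b[110:230,450:570],None,fx=4,fy=4,interpolation=cv2.INTER_CUBIC))
"
```

```text
(no output)
```

View pics/w2z.png

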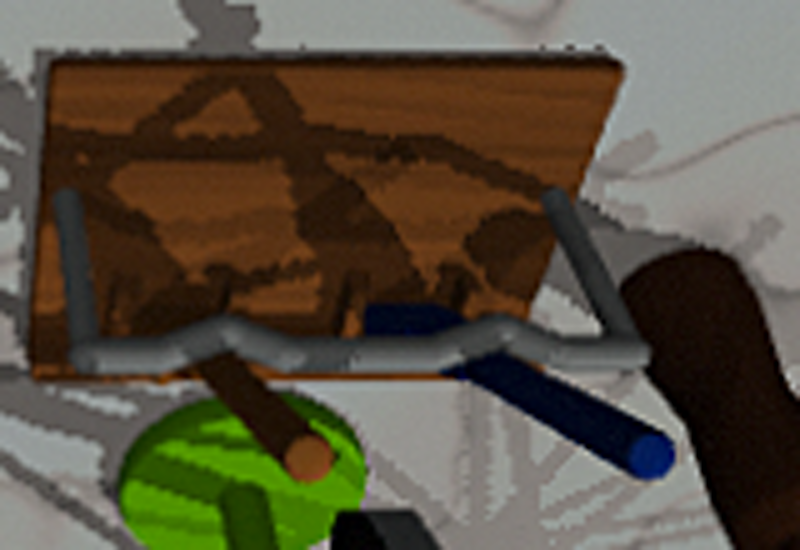

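View pics/jugs.png

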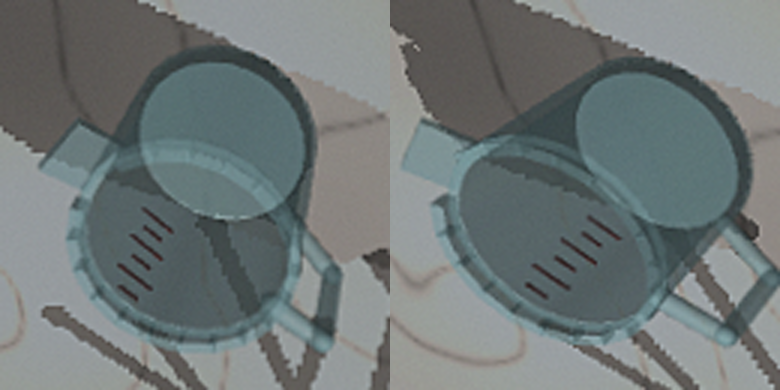

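View pics/crock.png

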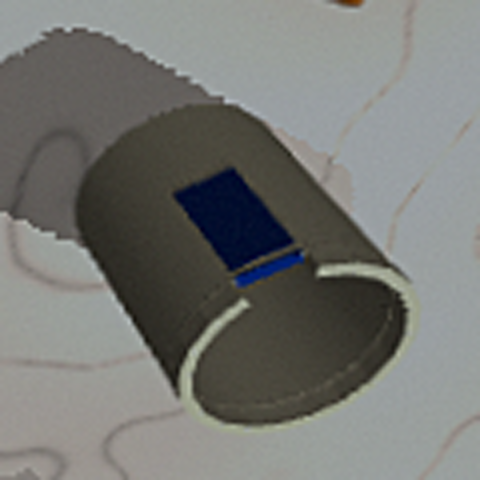

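```bash
cat > m1.py <<'E'
from h import *
w1=load('w1.png');w2=load('w2.png');t=load('top0.png');s=load('scene0.png')
z=lambda u,v:[190+u/2.85,140+v/2.85]
zs=lambda u,v:[200+u/2.6,110+v/2.6]
def circ(P):
    A=np.c_[2*P[:,:2],np.ones(len(P))];x=np.linalg.lstsq(A,(P[:,:2]**2).sum(1),rcond=None)[0];return x[:2],np.sqrt(x[2]+x[:2]@x[:2])
print('fork top',tri([(w1,[266.3,215.7]),(w2,[401.6,241.4])]))
print('spoon top',tri([(w1,[334.7,215.3]),(w2,[470.2,241.4])]), tri([(w1,[334.7,215.3]),(w2,[470.2,241.4]),(t,z(391,198)),(s,zs(297,215))]))
a=lambda u,v:[190+u/3,50+v/3]
b=lambda u,v:[60+(u-390)/3,30+v/3]
c=lambda u,v:[450+u/4,110+v/4]
print('jug floor',tri([(w2,a(221,141)),(w1,b(663,150))]),onz(w2,[a(221,141)],8),onz(w1,[b(663,150)],8))
print('jug tongue',tri([(w2,a(60,143)),(w1,b(411,148))]))
print('jug handle',tri([(w2,a(325,350)),(w1,b(732,343))]),tri([(w2,a(335,268)),(w1,b(777,268))]))
print('jug rim w2',circ(onz(w2,[a(82,270),a(110,315),a(165,345),a(215,351),a(275,325),a(302,255),a(270,172),a(185,138)],115)))
print('jug rim w1',circ(onz(w1,[b(432,205),b(450,255),b(500,312),b(580,342),b(660,315),b(665,285),b(600,180),b(530,145)],115)))
print('crock rim w1',circ(onz(w1,[c(*p) for p in [(180,390),(190,410),(225,427),(270,430),(330,415),(385,370),(410,330),(413,300),(395,273),(350,262)]],115)))
print('notch',onz(w1,[c(237,283),c(303,256),c(270,269)],105), tri([(w1,c(270,269)),(s,zs(392,453))]),tri([(w1,c(270,269)),(t,z(122,247))]))
print('gap ends',onz(w1,[c(248,303),c(320,270)],115))
print('rim gaps jug', onz(w2,[a(75,205),a(122,155)],115),onz(w1,[b(437,200),b(465,150)],115))
E
python3 m1.py
```

```text
fork top (array([559.15, -94.48, 176.16]), [0.07867421187227727, 0.07867421187225405])
spoon top (array([548.89,  -5.  , 176.92]), [0.27347767580078275, 0.27347767580070714]) (array([548.91,  -4.81, 176.26]), [0.2106578083954928, 0.7515445405805323, 2.1025511126332113, 1.5110132062355002])
jug floor (array([ 464.23, -294.04,   -1.27]), [0.2383024524786535, 0.23830245247860246]) [[ 460.32 -292.67    8.  ]] [[ 460.07 -288.97    8.  ]]
jug tongue (array([ 422.66, -336.32,  108.76]), [1.13060140008981, 1.1306014000899498])
jug handle (array([ 514.99, -234.6 ,   93.9 ]), [0.42981592165266247, 0.4298159216526441]) (array([ 509.6 , -233.24,   31.06]), [0.9664222408207958, 0.9664222408207293])
jug rim w2 (array([ 458.86, -289.77]), np.float64(46.212937614549475))
jug rim w1 (array([ 461.72, -290.14]), np.float64(45.51504057728937))
crock rim w1 (array([543.94, 297.04]), np.float64(44.1907283034464))
notch [[520.26 262.87 105.  ]
 [505.11 281.62 105.  ]
 [512.4  272.17 105.  ]] (array([511.13, 270.56, 106.72]), [0.08290829478407015, 0.0829082947839351]) (array([508.4 , 266.37, 110.95]), [0.18921349521179356, 0.18921349521178693])
gap ends [[521.78 263.16 115.  ]
 [503.78 282.16 115.  ]]
rim gaps jug [[ 442.57 -331.58  115.  ]
 [ 420.92 -312.16  115.  ]] [[ 442.23 -330.06  115.  ]
 [ 420.57 -309.81  115.  ]]
```

```bash
python3 -c "
from h import *
R=Rt(6.5,35);u=-R.as_matrix()[:,2];print(u,R.as_matrix()[:,0])
F=np.array([559.15,-94.48,176.2]);print('foot',F-200*u)
go(F+80*u,6.5,35);go(F-38*u,6.5,35)
print(118*-u)"
```

```text
[-0.57 -0.06  0.82] [-0.81 -0.09 -0.57]
foot [673.13 -81.49  12.37]
shift [112.85 118.63 -88.77] turn [ 1.06 -9.9   0.29]
shift [ 180.1   126.3  -185.43] turn [ 1.06 -9.9   0.29]
[ 67.25   7.66 -96.66]
```

```bash
python3 -m jog '[[37,40,-30,0,-3,0],[75,80,-60,1,-7,0],[113,119,-89,1,-10,0],[113,119,-89,1,-10,0],[113,119,-89,1,-10,0],[113,119,-89,1,-10,0]]' 60 && python3 -c "
from h import *
grab('wrist','w3.png');grab('scene','s3.png')
F=np.array([559.15,-94.48,176.2]);u=-Rt(6.5,35).as_matrix()[:,2]
go(F-38*u,6.5,35);s,R=cur();print(s['joint_positions'],s['force'])
f=load('w3.png');print(proj(f,F))
"
```

```text
clock: 3.25
eef_pos: [513.6, -101.8, 242.7]
tcp_rot: [0.302, -0.05, 0.952, 0.015]
force: [-0.2, 0.2, 0.6]
grip_width: 60.6
shift [ 67.3   10.19 -97.36] turn [0.04 0.16 0.54]
[-0.33 -0.13 -0.61  0.52  0.25 -0.37] [ 0.53 -0.76  0.07]
[[322.61 210.15]]
```

View pics/w3.png

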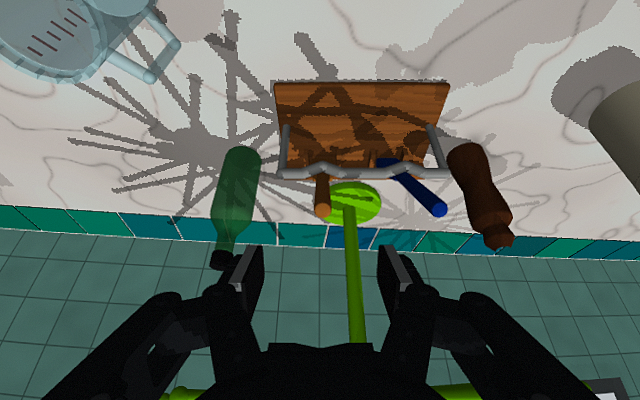

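View pics/s3.png

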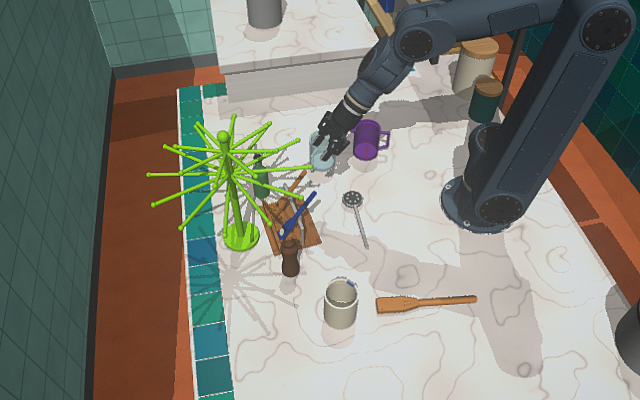

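The fork top sits at (322,210), exactly where I predicted, and the way in along the shaft is clear. I'll advance now.

```bash
python3 -m jog '[[17,2,-24,0,0,0],[34,4,-48,0,0,0],[50,6,-72,0,0,0],[60,8,-86,0,0,0],[67,9,-97,0,0,0],[67,9,-97,0,0,0],[67,9,-97,0,0,0]]' && python3 -c "
from h import *
grab('wrist','w4.png');s,R=cur();print(s['eef_pos'],s['force'])
F=np.array([559.15,-94.48,176.2]);u=-Rt(6.5,35).as_matrix()[:,2]
go(F-38*u,6.5,35)"
```

```text
clock: 4.22
eef_pos: [580.3, -92.5, 144.9]
tcp_rot: [0.301, -0.05, 0.952, 0.016]
force: [-0.3, 0.1, 0.9]
grip_width: 60.0
[580.36 -92.48 145.06] [-0.07 -0.24  0.71]
shift [0.45 0.46 0.01] turn [0.02 0.13 0.48]
```

View pics/w4.png

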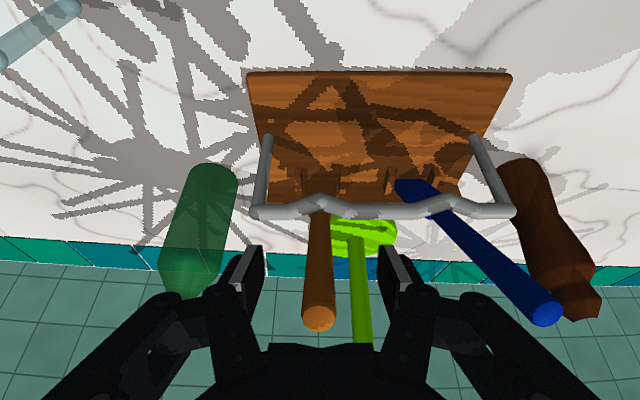

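The fork shaft is centred between the pads, with its top at (319,318). I'll close the gripper.

```bash
python3 -m jog '[[0,0,0,0,0,0],[0,0,0,0,0,0],[0,0,0,0,0,0],[0,0,0,0,0,0],[0,0,0,0,0,0],[0,0,0,0,0,0],[0,0,0,0,0,0],[0,0,0,0,0,0]]' 0 50 && python3 -c "
from h import *
grab('wrist','w5.png');s,R=cur();print(s['eef_pos'],s['force'],s['grip_width'])
u=-Rt(6.5,35).as_matrix()[:,2];p=-Rt(6.5,35).as_matrix()[:,0];print('u',u,'p',p,[10*k for k in []]);
for a,b in [(0,4),(12,9),(30,11),(60,12),(120,12),(180,12)]: print(a*u+b*p)"
```

```text
clock: 5.28
eef_pos: [580.4, -92.2, 144.5]
tcp_rot: [0.301, -0.05, 0.952, 0.016]
force: [-2.3, -0.8, 3.7]
grip_width: 12.5
[580.43 -92.19 144.43] [-1.72 -0.1   3.46] 12.201694831339584
u [-0.57 -0.06  0.82] p [0.81 0.09 0.57] []
[3.26 0.37 2.29]
[ 0.49  0.06 14.99]
[-8.14 -0.93 30.88]
[-24.43  -2.78  56.03]
[-58.62  -6.68 105.18]
[-92.81 -10.57 154.33]
```

View pics/w5.png

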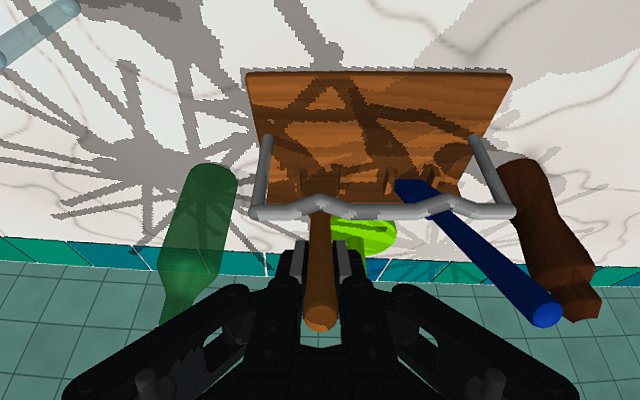

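```bash
python3 -m jog '[[3,0,2,0,0,0],[1,0,9,0,0,0],[0,0,16,0,0,0],[-5,-1,25,0,0,0],[-11,-1,36,0,0,0],[-20,-2,49,0,0,0],[-32,-4,66,0,0,0],[-50,-6,92,0,0,0],[-72,-8,124,0,0,0],[-93,-11,154,0,0,0],[-93,-11,154,0,0,0]]' - && python3 -c "
from h import *
grab('wrist','w6.png');s,R=cur();print(s['eef_pos'],s['force'],s['grip_width'])
grab('scene','s6.png')"
```

```text
clock: 6.7
eef_pos: [487.2, -103.7, 301.9]
tcp_rot: [0.303, -0.05, 0.951, 0.015]
force: [1.3, -0.7, -0.7]
grip_width: 12.8
[ 487.22 -103.47  299.99] [-0.46  0.46 -0.92] 13.02886986089352
```

View pics/w6.png

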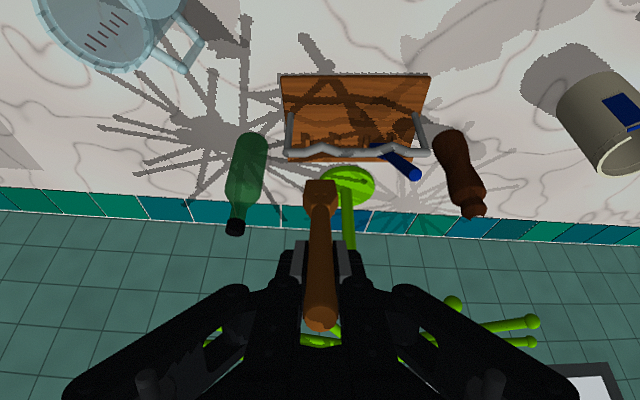

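View pics/s6.png

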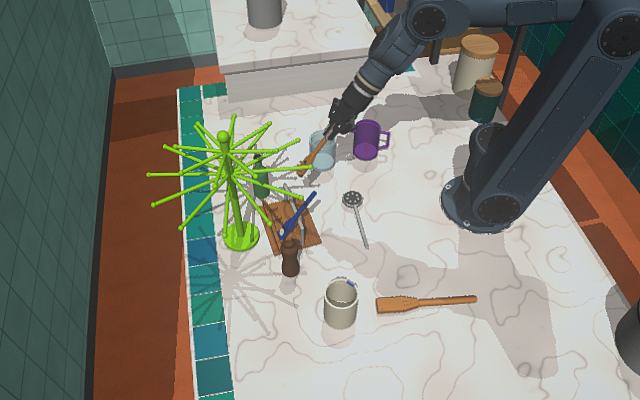

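```bash
python3 -c "
from h import *
J=np.array([460.3,-290,0]);H,T=48,32
d=np.array([np.cos(np.radians(H)),np.sin(np.radians(H)),0]);u=-Rt(H,T).as_matrix()[:,2]
for h,z in [(0,185),(0,130),(2,100),(11,75),(20,50),(24,30),(24,16)]:
    P=J+h*d+[0,0,z]+162*u; print(h,z,P); go(P,H,T)
t=load('top0.png');print('purple',onz(t,[[433,297]],115))
f=load('w6.png');s=[487.2,-103.5,301]
u0=-Rt(6.5,35).as_matrix()[:,2];print(proj(f,s-162*u0),proj(f,s+38*u0))
"
```

```text
0 185 [ 402.86 -353.8   322.38]
shift [ -84.26 -250.57   23.78] turn [-1.42  2.87 41.97]
0 130 [ 402.86 -353.8   267.38]
shift [ -84.26 -250.57  -31.22] turn [-1.42  2.87 41.97]
2 100 [ 404.2  -352.31  237.38]
shift [ -82.92 -249.09  -61.22] turn [-1.42  2.87 41.97]
11 75 [ 410.22 -345.62  212.38]
shift [ -76.9  -242.4   -86.22] turn [-1.42  2.87 41.97]
20 50 [ 416.24 -338.93  187.38]
shift [ -70.88 -235.71 -111.22] turn [-1.42  2.87 41.97]
24 30 [ 418.92 -335.96  167.38]
shift [ -68.2  -232.74 -131.22] turn [-1.42  2.87 41.97]
24 16 [ 418.92 -335.96  153.38]
shift [ -68.2  -232.74 -145.22] turn [-1.42  2.87 41.97]
purple [[ 309.35 -296.04  115.  ]]
[[320.8  182.52]] [[317.9  314.59]]
```

The predicted foot pixel (321,182) matches the image, so the grasp geometry is good. I'll go above the jug.

```bash
python3 -m jog '[[-20,-40,15,0,0,7],[-35,-85,30,0,1,14],[-50,-130,30,-1,1,21],[-60,-175,30,-1,2,28],[-72,-215,30,-1,2,35],[-84,-250,26,-1,3,42],[-84,-250,26,-1,3,42],[-84,-250,26,-1,3,42],[-84,-250,26,-1,3,42],[-84,-250,26,-1,3,42]]' - && python3 -c "
from h import *
grab('wrist','w7.png');s,R=cur();print(s['eef_pos'],s['joint_positions'],s['grip_width'])
grab('scene','s7.png')
J=np.array([460.3,-290,0]);H,T=48,32
u=-Rt(H,T).as_matrix()[:,2]
go(J+[0,0,185]+162*u,H,T)
"
```

```text
clock: 8.05
eef_pos: [403.4, -352.0, 325.2]
tcp_rot: [0.25, -0.391, 0.878, 0.115]
force: [0.6, -0.0, -0.1]
grip_width: 12.5
[ 403.38 -352.2   325.15] [-1.    0.33  0.21  1.62  0.53 -1.89] 12.845736430325985
shift [-0.51 -1.42 -2.71] turn [-0.24 -0.28 -0.07]
```

View pics/w7.png

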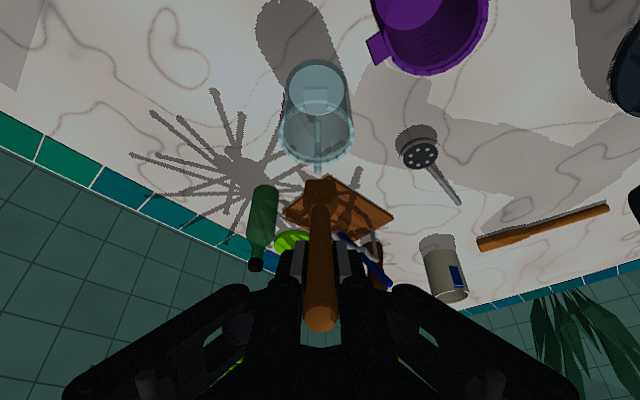

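View pics/s7.png

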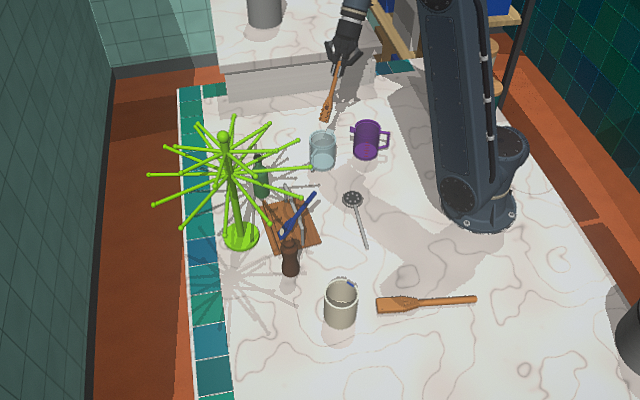

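```bash
python3 -c "
from h import *
a=cv2.imread('pics/w7.png')
cv2.imwrite('pics/w7z.png',cv2.resize(a[40:240,240:400],None,fx=3,fy=3,interpolation=cv2.INTER_CUBIC))
f=load('w7.png');J=np.array([460.3,-290,0]);d=np.array([np.cos(np.radians(48)),np.sin(np.radians(48)),0]);
print((proj(f,[J+[0,0,8],J+[0,0,115],J+[0,0,105]-42*d,J+[0,0,105]-60*d,J+[0,0,90]+81*d])-[240,40])*3)"
```

```text
[[234.36 155.33]
 [234.66 295.17]
 [234.2  186.83]
 [234.   141.5 ]
 [235.22 397.42]]
```

View pics/w7z.png

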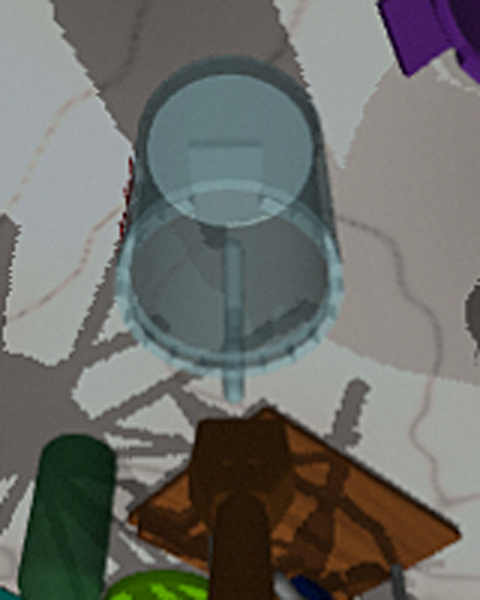

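```bash
python3 -c "
from h import *
J=np.array([461.3,-290.9,0]);H,T=49,32
d=np.array([np.cos(np.radians(H)),np.sin(np.radians(H)),0]);u=-Rt(H,T).as_matrix()[:,2]
for h,z in [(0,145),(2,100),(11,75),(20,50),(24,30),(24,16)]:
    print(h,z);go(J+h*d+[0,0,z]+162*u,H,T)
"
```

```text
0 145
shift [  1.61  -3.32 -42.71] turn [-0.24 -0.28  0.93]
2 100
shift [  2.92  -1.81 -87.71] turn [-0.24 -0.28  0.93]
11 75
shift [   8.83    4.99 -112.71] turn [-0.24 -0.28  0.93]
20 50
shift [  14.73   11.78 -137.71] turn [-0.24 -0.28  0.93]
24 30
shift [  17.36   14.8  -157.71] turn [-0.24 -0.28  0.93]
24 16
shift [  17.36   14.8  -171.71] turn [-0.24 -0.28  0.93]
```

```bash
python3 -m jog '[[1,-1,-20,0,0,1],[2,-3,-43,0,0,1],[2,-3,-65,0,0,1],[3,-2,-88,0,0,1],[6,1,-100,0,0,1],[9,5,-113,0,0,1],[12,8,-125,0,0,1],[15,12,-138,0,0,1],[15,12,-138,0,0,1],[15,12,-138,0,0,1]]' - && python3 -c "
from h import *
f=grab('wrist','w8.png');s,R=cur();print(s['eef_pos'],s['force'])
grab('scene','s8.png')
a=cv2.imread('pics/w8.png')
J=np.array([461.3,-290.9,0]);H,T=49,32
d=np.array([np.cos(np.radians(H)),np.sin(np.radians(H)),0]);u=-Rt(H,T).as_matrix()[:,2]
for h,z in [(20,50),(24,30),(24,16)]:    print(h,z);go(J+h*d+[0,0,z]+162*u,H,T)
"
```

```text
clock: 9.4
eef_pos: [418.4, -341.2, 186.6]
tcp_rot: [0.249, -0.398, 0.875, 0.118]
force: [0.1, -0.0, 0.0]
grip_width: 12.5
[ 418.46 -341.41  186.74] [-0.71 -0.58 -0.21]
20 50
shift [-0.33  0.86  0.62] turn [-0.26 -0.3  -0.04]
24 30
shift [  2.29   3.88 -19.38] turn [-0.26 -0.3  -0.04]
24 16
shift [  2.29   3.88 -33.38] turn [-0.26 -0.3  -0.04]
```

View pics/w8.png

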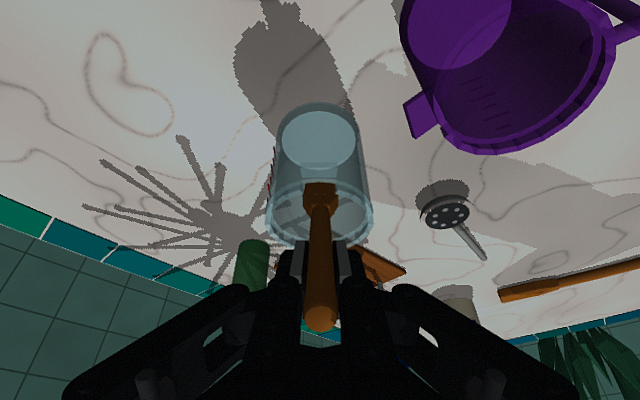

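View pics/s8.png

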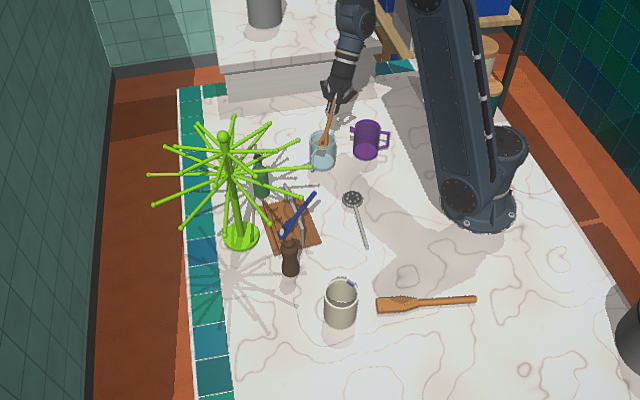

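The head is inside the jug at (320,190) with no contact force. I'll lower the rest of the way.

```bash
python3 -m jog '[[1,2,-9,0,0,0],[2,4,-18,0,0,0],[2,4,-25,0,0,0],[2,4,-31,0,0,0],[2,4,-34,0,0,0],[2,4,-34,0,0,0]]' - && python3 -c "
from h import *
f=grab('wrist','w9.png');s,R=cur();print(s['eef_pos'],s['force'])
a=cv2.imread('pics/w9.png')
cv2.imwrite('pics/w9z.png',cv2.resize(a[90:350,220:420],None,fx=2.3,fy=2.3,interpolation=cv2.INTER_CUBIC))
grab('scene','s9.png');a=cv2.imread('pics/s9.png')
cv2.imwrite('pics/s9z.png',cv2.resize(a[60:190,270:400],None,fx=4,fy=4,interpolation=cv2.INTER_CUBIC))
"
```

```text
clock: 10.25
eef_pos: [420.3, -337.1, 152.1]
tcp_rot: [0.249, -0.398, 0.875, 0.118]
force: [0.1, -0.0, -1.0]
grip_width: 12.6
[ 420.31 -337.2   152.31] [ 0.32  0.49 -1.74]
```

View pics/w9z.png

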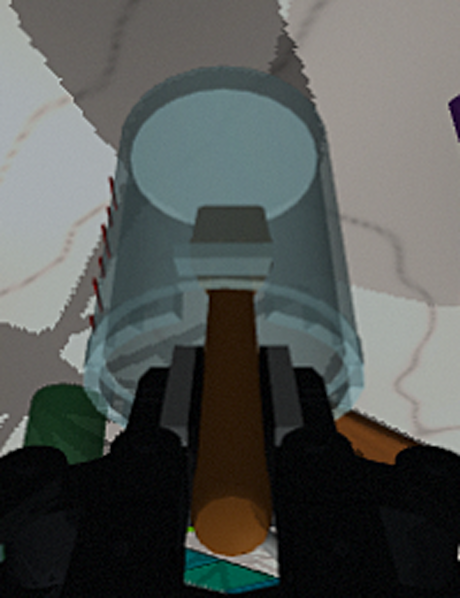

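View pics/s9z.png

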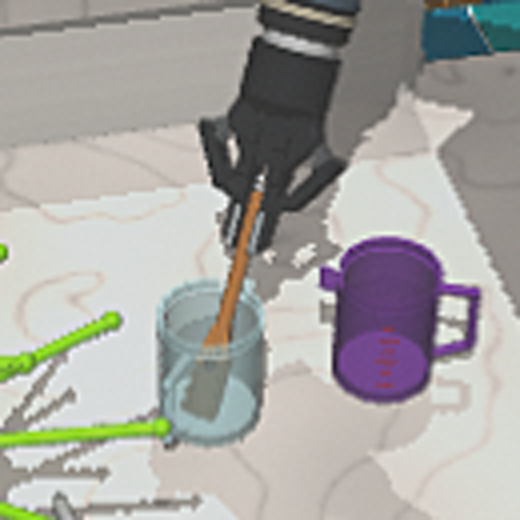

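```bash
python3 -m jog '[[0,0,-1,0,0,0],[0,0,-2,0,0,0],[0,0,-3,0,0,0],[0,0,-3,0,0,0]]' - ; python3 -m jog '[[0,0,0,0,0,0],[0,0,0,0,0,0],[0,0,0,0,0,0],[0,0,0,0,0,0],[0,0,0,0,0,0]]' 36 50 && python3 -c "
from h import *
f=grab('wrist','w10.png');s,R=cur();print(s['eef_pos'],s['force'],-R.as_matrix()[:,2])
a=cv2.imread('pics/w10.png')
cv2.imwrite('pics/w10z.png',cv2.resize(a[90:350,220:420],None,fx=2.3,fy=2.3,interpolation=cv2.INTER_CUBIC))
grab('scene','s10.png');a=cv2.imread('pics/s10.png')
cv2.imwrite('pics/s10z.png',cv2.resize(a[60:190,270:400],None,fx=4,fy=4,interpolation=cv2.INTER_CUBIC))
"
```

```text
clock: 10.85
eef_pos: [420.5, -337.0, 149.4]
tcp_rot: [0.25, -0.398, 0.875, 0.118]
force: [1.1, 1.8, 1.2]
grip_width: 12.6
clock: 11.48
eef_pos: [420.3, -337.2, 149.3]
tcp_rot: [0.249, -0.398, 0.875, 0.118]
force: [-0.1, -0.1, -0.2]
grip_width: 36.1
[ 420.28 -337.15  149.25] [ 0.3  -0.06 -0.13] [-0.34 -0.4   0.85]
```

View pics/w10z.png

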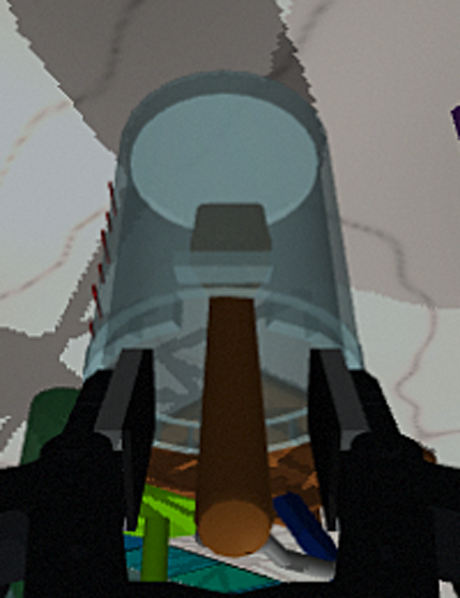

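View pics/s10z.png

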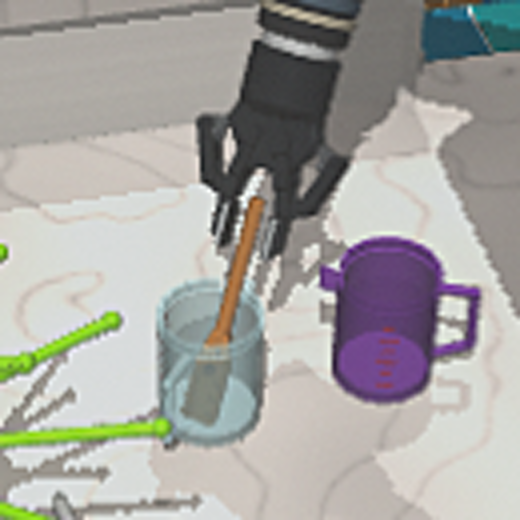

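The fork rests leaning in the lip and the jaws are clear of it. I'll retract along the shaft.

```bash
python3 -m jog '[[-5,-6,13,0,0,0],[-12,-14,30,0,0,0],[-21,-24,51,0,0,0],[-31,-36,77,0,0,0],[-41,-48,102,0,0,0],[-52,-61,130,0,0,0],[-52,-61,130,0,0,0],[-52,-61,130,0,0,0]]' 60 && python3 -c "
from h import *
s,R=cur();print(s['eef_pos'],s['force'])
f=grab('wrist','w11.png')
S=np.array([548.9,-4.9,176.5]);u=-Rt(6.5,35).as_matrix()[:,2]
go(S+80*u+[-60,-40,20],6.5,35);go(S+80*u,6.5,35)
"
```

```text
clock: 12.58
eef_pos: [368.3, -397.9, 278.6]
tcp_rot: [0.249, -0.398, 0.875, 0.118]
force: [0.5, -0.2, -0.8]
grip_width: 60.1
[ 368.33 -397.92  278.6 ] [ 0.45 -0.19 -0.78]
shift [ 74.97 347.5  -16.35] turn [  0.94  -2.93 -42.56]
shift [134.97 387.5  -36.35] turn [  0.94  -2.93 -42.56]
```

View pics/w11.png

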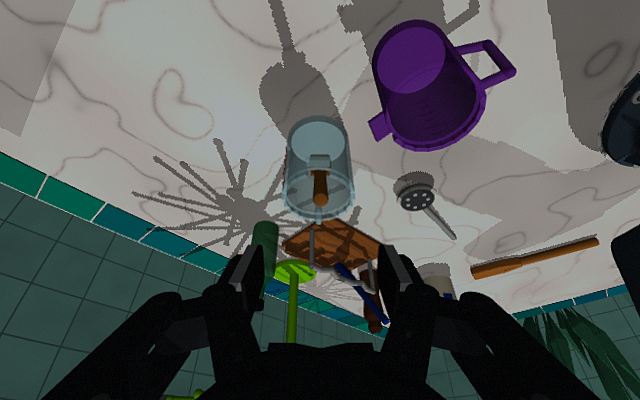

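```bash
python3 -m jog '[[0,20,50,0,0,0],[5,75,60,0,0,-7],[20,130,60,0,-1,-14],[35,190,55,0,-1,-21],[45,250,45,1,-2,-28],[60,300,20,1,-2,-35],[75,347,0,1,-3,-42],[75,347,-16,1,-3,-42],[105,368,-26,1,-3,-42],[135,388,-36,1,-3,-42],[135,388,-36,1,-3,-42],[135,388,-36,1,-3,-42]]' 60 && python3 -c "
from h import *
s,R=cur();print(s['eef_pos'],s['force'],s['joint_positions'])
f=grab('wrist','w12.png')
S=np.array([548.9,-4.9,176.5]);u=-Rt(6.5,35).as_matrix()[:,2]
go(S+80*u,6.5,35);go(S-38*u,6.5,35);print(proj(f,S))
"
```

```text
clock: 14.12
eef_pos: [502.3, -9.7, 242.2]
tcp_rot: [0.3, -0.059, 0.952, 0.018]
force: [-0.0, -0.6, 0.1]
grip_width: 60.1
[502.27  -9.7  242.23] [-0.02 -0.6   0.13] [-0.09 -0.19 -0.66  0.5   0.12 -0.18]
shift [ 0.9   0.01 -0.68] turn [ 0.05  0.01 -0.56]
shift [ 68.15   7.67 -97.34] turn [ 0.05  0.01 -0.56]
[[317.95 211.93]]
```

View pics/w12.png

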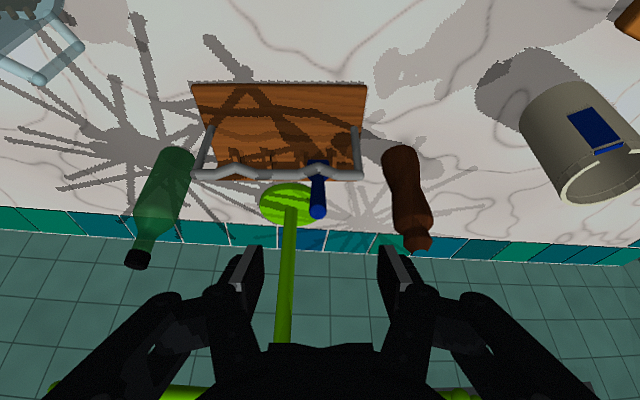

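The spoon top is at (318,211), as predicted. I'll advance and grip.

```bash
python3 -m jog '[[17,2,-24,0,0,0],[34,4,-48,0,0,0],[50,6,-72,0,0,0],[60,7,-86,0,0,0],[68,8,-97,0,0,0],[68,8,-97,0,0,0],[68,8,-97,0,0,0]]' && python3 -c "
from h import *
s,R=cur();print(s['force']);S=np.array([548.9,-4.9,176.5]);u=-Rt(6.5,35).as_matrix()[:,2];go(S-38*u,6.5,35)" && python3 -m jog '[[0,0,0,0,0,0],[0,0,0,0,0,0],[0,0,0,0,0,0],[0,0,0,0,0,0],[0,0,0,0,0,0],[0,0,0,0,0,0],[0,0,0,0,0,0]]' 0 50 && python3 -c "
from h import *
f=grab('wrist','w13.png')"
```

```text
clock: 15.05
eef_pos: [571.2, -2.4, 146.9]
tcp_rot: [0.301, -0.059, 0.952, 0.018]
force: [0.0, 0.7, -0.8]
grip_width: 59.8
[ 0.02  0.74 -0.81]
shift [-0.68 -0.04 -1.49] turn [ 0.06  0.11 -0.53]
clock: 15.92
eef_pos: [571.6, -2.2, 146.6]
tcp_rot: [0.301, -0.059, 0.952, 0.018]
force: [-1.4, -0.4, 5.7]
grip_width: 12.4
```

View pics/w13.png

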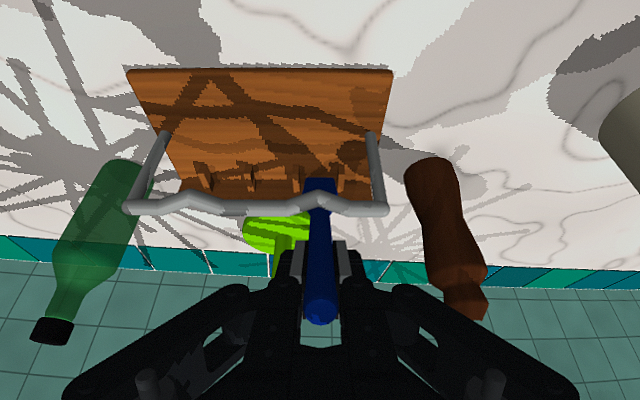

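```bash
python3 -m jog '[[3,0,2,0,0,0],[1,0,9,0,0,0],[0,0,16,0,0,0],[-5,-1,25,0,0,0],[-11,-1,36,0,0,0],[-20,-2,49,0,0,0],[-32,-4,66,0,0,0],[-50,-6,92,0,0,0],[-72,-8,124,0,0,0],[-93,-11,154,0,0,0],[-93,-11,154,0,0,0]]' - && python3 -c "
from h import *
f=grab('wrist','w14.png');s,R=cur();print(s['eef_pos'],s['force'],s['grip_width'])
u0=-R.as_matrix()[:,2];print(proj(f,s['eef_pos']-162*u0),proj(f,s['eef_pos']+38*u0))
J=np.array([544,297,0]);H,T=39,32
d=np.array([np.cos(np.radians(H)),np.sin(np.radians(H)),0]);u=-Rt(H,T).as_matrix()[:,2]
go(J+[0,0,185]+162*u,H,T)
"
```

```text
clock: 17.35
eef_pos: [478.3, -13.4, 303.8]
tcp_rot: [0.303, -0.059, 0.951, 0.017]
force: [1.1, -0.5, -1.3]
grip_width: 12.7
[478.32 -13.31 301.92] [ 0.69 -0.15 -0.19] 13.193042853374934
[[319.63 182.41]] [[318.35 311.64]]
shift [ -1.03 256.28  20.47] turn [-1.18  3.08 31.97]
```

View pics/w14.png

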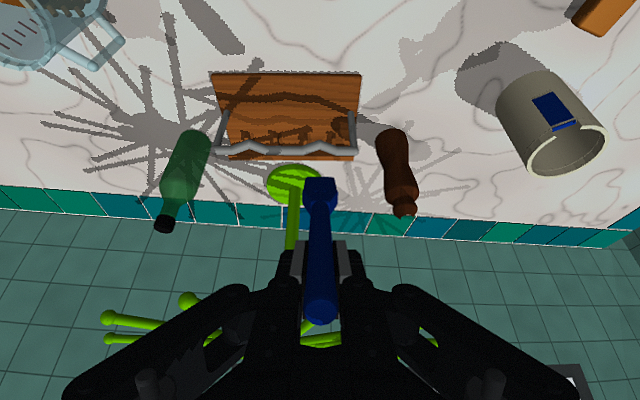

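```bash
python3 -m jog '[[-20,30,15,0,0,6],[-30,75,22,0,1,12],[-30,125,22,-1,1,18],[-20,175,22,-1,2,24],[-10,220,22,-1,3,32],[-1,256,22,-1,3,32],[-1,256,22,-1,3,32],[-1,256,22,-1,3,32],[-1,256,22,-1,3,32]]' - && python3 -c "
from h import *
f=grab('wrist','w15.png');s,R=cur();print(s['eef_pos'],s['joint_positions'],s['grip_width'])
J=np.array([544,297,0]);H,T=39,32
d=np.array([np.cos(np.radians(H)),np.sin(np.radians(H)),0]);u=-Rt(H,T).as_matrix()[:,2]
go(J+[0,0,185]+162*u,H,T)
a=cv2.imread('pics/w15.png')
cv2.imwrite('pics/w15z.png',cv2.resize(a[40:240,240:400],None,fx=3,fy=3,interpolation=cv2.INTER_CUBIC))
print((proj(f,[J+[0,0,0],J+[0,0,115],J+[0,0,105]-45*d,J-45*d])-[240,40])*3)
"
```

```text
clock: 18.52
eef_pos: [477.1, 242.1, 321.8]
tcp_rot: [0.259, -0.321, 0.906, 0.093]
force: [0.0, -0.8, 0.1]
grip_width: 12.5
[477.18 242.05 322.07] [ 0.38 -0.14 -0.38  0.79  0.16 -0.25] 12.22440146076669
shift [0.11 0.92 0.31] turn [-0.11 -0.16  0.01]
[[239.1  155.93]
 [239.6  306.17]
 [239.42 191.22]
 [238.96  63.71]]
```

View pics/w15z.png

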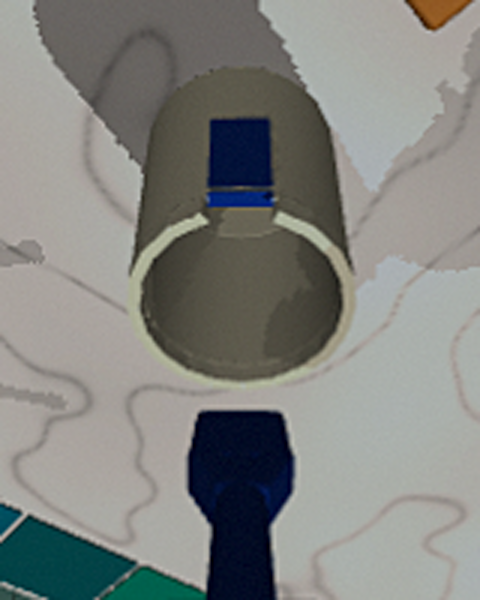

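The crock notch at zoom (240,193) is on its predicted place, and the spoon head is aligned above the mouth. I'll lower it.

```bash
python3 -c "
from h import *
J=np.array([544,297,0]);H,T=39,32
d=np.array([np.cos(np.radians(H)),np.sin(np.radians(H)),0]);u=-Rt(H,T).as_matrix()[:,2]
for h,z in [(0,145),(2,100),(11,75),(20,50),(24,30),(24,16)]:
    print(h,z);go(J+h*d+[0,0,z]+162*u,H,T)
"; python3 -m jog '[[0,1,-20,0,0,0],[0,1,-40,0,0,0],[1,2,-63,0,0,0],[2,2,-85,0,0,0],[5,5,-97,0,0,0],[9,8,-110,0,0,0],[12,11,-122,0,0,0],[15,13,-135,0,0,0],[15,13,-135,0,0,0],[15,13,-135,0,0,0]]' - && python3 -c "
from h import *
f=grab('wrist','w16.png');s,R=cur();print(s['eef_pos'],s['force'])
J=np.array([544,297,0]);H,T=39,32
d=np.array([np.cos(np.radians(H)),np.sin(np.radians(H)),0]);u=-Rt(H,T).as_matrix()[:,2]
for h,z in [(24,30),(24,13)]:    print(h,z);go(J+h*d+[0,0,z]+162*u,H,T)
"
```

```text
0 145
shift [  0.11   0.92 -39.69] turn [-0.11 -0.16  0.01]
2 100
shift [  1.66   2.18 -84.69] turn [-0.11 -0.16  0.01]
11 75
shift [   8.66    7.85 -109.69] turn [-0.11 -0.16  0.01]
20 50
shift [  15.65   13.51 -134.69] turn [-0.11 -0.16  0.01]
24 30
shift [  18.76   16.03 -154.69] turn [-0.11 -0.16  0.01]
24 16
shift [  18.76   16.03 -168.69] turn [-0.11 -0.16  0.01]
clock: 19.82
eef_pos: [492.6, 255.9, 187.8]
tcp_rot: [0.259, -0.321, 0.906, 0.093]
force: [-0.5, -0.1, -0.7]
grip_width: 12.4
[492.68 255.96 188.03] [-0.96  0.35 -1.45]
24 30
shift [  3.25   2.12 -20.65] turn [-0.14 -0.1  -0.05]
24 13
shift [  3.25   2.12 -37.65] turn [-0.14 -0.1  -0.05]
```

View pics/w16.png

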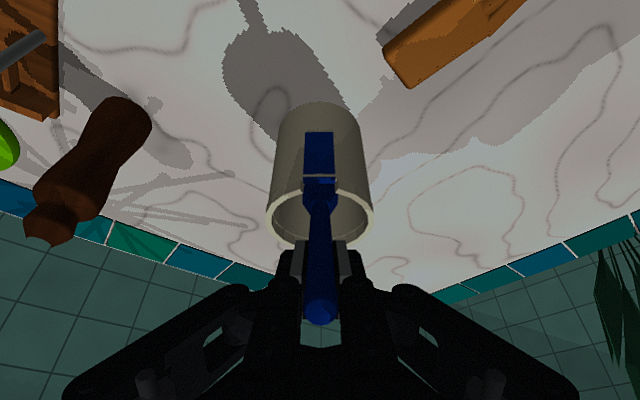

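```bash
python3 -m jog '[[1,1,-10,0,0,0],[3,2,-20,0,0,0],[3,2,-27,0,0,0],[3,2,-33,0,0,0],[3,2,-36,0,0,0],[3,2,-37,0,0,0],[3,2,-37,0,0,0]]' - && python3 -m jog '[[0,0,0,0,0,0],[0,0,0,0,0,0],[0,0,0,0,0,0],[0,0,0,0,0,0],[0,0,0,0,0,0]]' 36 50 && python3 -c "
from h import *
f=grab('wrist','w17.png');s,R=cur();u=-R.as_matrix()[:,2];print(s['eef_pos'],s['force'],u,130*u)
a=cv2.imread('pics/w17.png')
cv2.imwrite('pics/w17z.png',cv2.resize(a[90:350,220:420],None,fx=2.3,fy=2.3,interpolation=cv2.INTER_CUBIC))
grab('scene','s17.png');a=cv2.imread('pics/s17.png')
cv2.imwrite('pics/s17z.png',cv2.resize(a[200:340,280:420],None,fx=4,fy=4,interpolation=cv2.INTER_CUBIC))
"
```

```text
clock: 20.75
eef_pos: [496.1, 258.2, 151.3]
tcp_rot: [0.26, -0.321, 0.906, 0.094]
force: [2.4, 1.6, 5.3]
grip_width: 12.7
clock: 21.38
eef_pos: [495.2, 257.8, 150.1]
tcp_rot: [0.259, -0.321, 0.906, 0.093]
force: [-0.3, -0.4, -0.4]
grip_width: 36.0
[495.26 257.84 150.21] [0.42 0.16 0.17] [-0.41 -0.34  0.85] [-53.2  -43.61 110.31]
```

View pics/w17z.png

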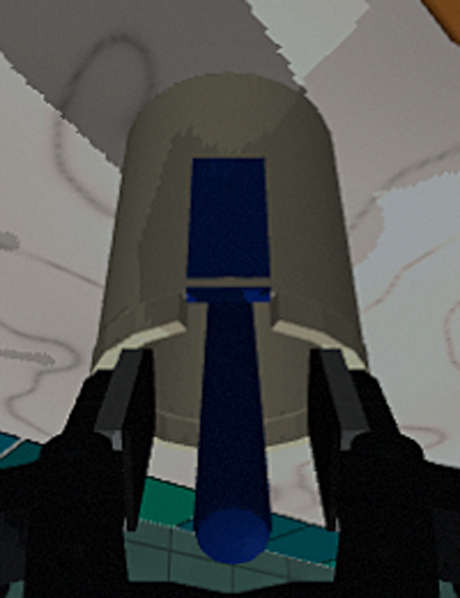

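View pics/s17z.png

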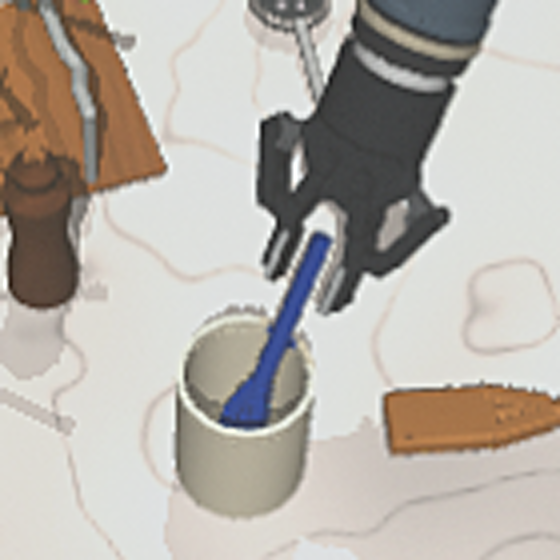

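```bash
python3 -m jog '[[-5,-4,11,0,0,0],[-12,-10,25,0,0,0],[-21,-18,44,0,0,0],[-32,-26,66,0,0,0],[-43,-35,88,0,0,0],[-56,-46,115,0,0,0],[-70,-58,145,0,0,0],[-70,-58,145,0,0,0],[-70,-58,145,0,0,0]]' 60 && python3 -c "
from h import *
f=grab('wrist','w18.png')
cv2.imwrite('pics/w18z.png',cv2.resize(cv2.imread('pics/w18.png')[40:260,220:420],None,fx=2.7,fy=2.7,interpolation=cv2.INTER_CUBIC))
grab('top','t18.png');grab('scene','s18.png')
a=cv2.imread('pics/t18.png')[140:280,190:470];cv2.imwrite('pics/t18z.png',cv2.resize(a,None,fx=2.85,fy=2.85,interpolation=cv2.INTER_CUBIC))
b=cv2.imread('pics/s18.png')[110:340,200:420];cv2.imwrite('pics/s18z.png',cv2.resize(b,None,fx=2.6,fy=2.6,interpolation=cv2.INTER_CUBIC))
"
```

```text
clock: 22.6
eef_pos: [425.1, 199.7, 295.3]
tcp_rot: [0.259, -0.321, 0.906, 0.093]
force: [0.1, -0.2, 0.5]
grip_width: 60.5
```

View pics/t18z.png

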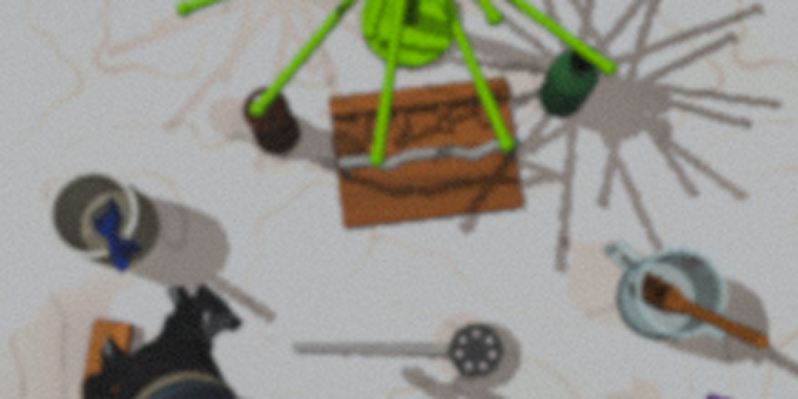

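View pics/s18z.png

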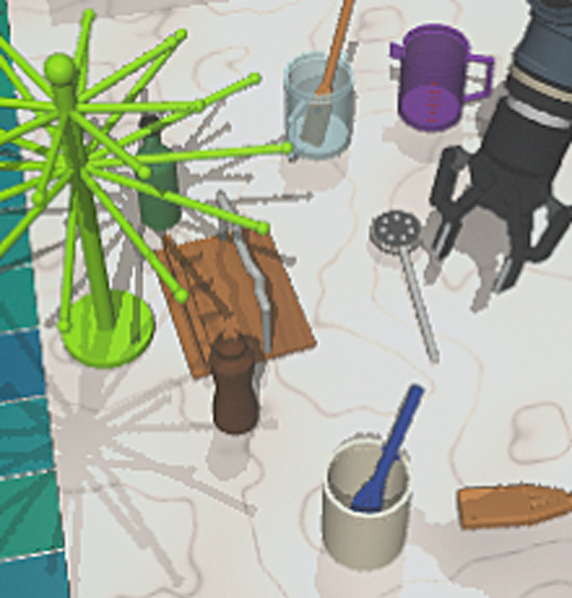

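View pics/w18z.png

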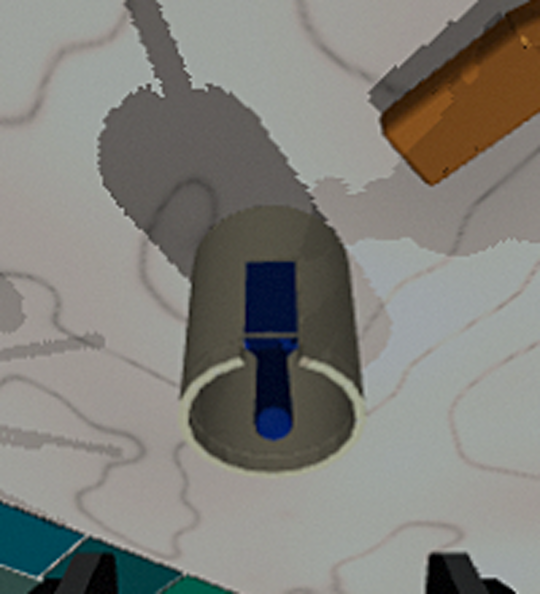

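```bash
python3 -c "
from h import *
t=load('t18.png');s=load('s18.png');w=load('w18.png')
im=s['image'].astype(int);m=(im[:,:,0]-im[:,:,2]>50)&(im[:,:,0]>100);m[:, :320]=0;m[:,345:]=0;m[130:]=0;m[:100]=0
ys,xs=np.nonzero(m);print(ys.min(),xs[ys<=ys.min()+1])
k=ys.argmin();ft=[xs[ys<=ys.min()+2].mean(),ys.min()+2]
def fr(P,J,H):
    h=np.radians(H);D=np.array(P[:2])-J;return D@[np.cos(h),np.sin(h)],D@[-np.sin(h),np.cos(h)],P[2]
P,e=tri([(t,[190+765/2.85,140+341/2.85]),(s,ft)]);print('fork top',P,e,fr(P,[461.3,-290.9],49))
P,e=tri([(w,[220+274/2.7,40+423/2.7]),(s,[200+417/2.6,110+390/2.6])]);print('spoon top',P,e,fr(P,[544,297],39))
a=load('scene0.png')['image'].astype(int);print(telemetry.get_state()['force'])
"
```

```text
109 [333 334 332 333 334 335]
fork top [ 410.25 -353.96  171.87] [0.24688035218409737, 0.24688035218415286] (np.float64(-81.08722557222943), np.float64(-2.844768661454561), np.float64(171.87377817320342))
spoon top [484.5  250.41 181.91] [0.07103781394546975, 0.07103781394557285] (np.float64(-75.5609986415567), np.float64(1.232287374159273), np.float64(181.91144912544894))
[ 0.53 -0.45  0.62]
```

Both tops lean about 75–80 mm out on the lip or notch side and within 3 mm sideways. The heads are low in their vessels and nothing else has moved, so I'm handing in.

```bash
python3 -c "
from rig import ticket
print(ticket.finish_job())"
```

```text
the job is handed in; nothing more can be done
None
```

The small pasta fork is in the glass jug, leaning in the pouring lip, and the blue spoon is in the crock, leaning in the blue notch. I handed in at about 23 s; the system gave no verdict.

**How:** I gripped each utensil along its shaft with the gripper tilted 35°, drew it out over the bar, and lowered it head down at about 32°. I let go once its head touched or nearly touched the floor. Contact forces at set-down stayed at a few newtons.

**Last checks, two views each:**

| Utensil | Top, outward from the vessel's axis on the lip or notch side | Top, sideways from the lip or notch direction | Top height |
|---|---|---|---|
| Fork | about 81 mm | about 3 mm | 172 mm |
| Spoon | about 76 mm | about 1 mm | 182 mm |

- **Heads:** their heights follow from these tops, the utensils' length and the pictures; I did not measure them directly.
- **Other items:** by eye, the jug, crock, mill, oil bottle, ladle and tree looked unmoved in the before and after pictures. I did not measure them.
- **Disagreement:** the first jug estimate was about 2 mm and 1–2° off a closer wrist view, so I corrected for that before lowering the fork. No check failed.

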